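Find the stamped sample carton and push it to the dispatch line

TASK

One of the two small sealed cardboard cartons carries a round red stamp underneath. With the fingertips tip both cartons over away from you, each onto its back so that its underside faces you, and when both are lying push the stamped one along the bench until the yellow dispatch line runs under its middle. Leave the other one lying well short of the line, do not lift or carry either of them, and leave the blue cup and the two brass weights alone.

Things in the scene. Friction and masses are not known exactly. Their poses are not given: they have to be found in the camera images.
- carton_1: one of two look-alike sealed cardboard cartons (about 0.2 kg, does not open), 55 mm deep (x), 80 mm wide (y), 80 mm tall (z), standing upright, blank white label on its front. Origin: centre of its underside; x points away from the robot, y left, z up. Either may stand on the left, and only one of the two has the red stamp underneath
- carton_2: the other carton: same size, look and axes. Pushed away from the robot near its top (72 mm up), a carton tips about its far lower edge without sliding much, balances at about 35 degrees, then falls onto its back: its z then points away from the robot, its x down, its underside stands upright facing the robot. Lying so it is 80 mm deep, 80 wide, 55 tall
- carton_1_mid (a point): the centre of carton_1's volume, 40 mm along its z from its origin; turns with it
- carton_2_mid (a point): the centre of carton_2's volume, 40 mm along its z from its origin; turns with it
- stamp (a point): the centre of the round red stamp (50 mm across, with a pale ring in it), in the middle of the underside of the stamped carton
- dispatch_line: straight strip of yellow tape stuck flat on the bench beyond the cartons, 20 mm wide (x), 360 mm long (y), no height. Origin: its middle; x points across it, away from the robot, y along it to the left. The corner of a stirrer's flat base stands by its right end, an instrument's tripod foot by its left end, and a round green foot 50 mm beyond its middle, so push straight across it, not slantwise
- brass_weight: loose pale brass-coloured weight with a knob, 30 mm across, 40 mm tall; bystander; origin at the centre of its underside
- blue_cup: loose light-blue cup, 52 mm across, 55 mm tall; bystander; origin at the centre of its underside
- small_weight: smaller loose weight like the first, 24 mm across, 30 mm tall; bystander; origin at the centre of its underside

How it is judged:
By the outcome, as a careful person would: the job done as asked, in the order asked, and still so for the second after the job is handed in, with the robot touching nothing.
It also fails if it takes over 59 s, if anything falls off the work surface, if the arm or the gripper's body presses on something with over 40 N, if the wrist force passes 120 N, or if a joint passes its speed limit or range.

ROBOT

A 6-joint arm with a two-finger parallel gripper is mounted at the origin on a cart in front of the work surface, level with it; the furniture and walls round the work are solid. World frame = base frame: x ahead of the robot, y to its left, z up, the work surface at z = 0. Lengths are in m, angles in rad, forces in N, time in s.
With the tool pointing down it reaches from about 0.225 to 0.875 m from the base axis. Payload 3.4 kg.
Tool frame: the origin (TCP) lies at the very end of the fingers, on their centre line; the grasp point (between the pads) lies behind it (manip.grasp_offset is the z of the grasp point in the tool frame, in m); z points along the fingers, y is the line along which they close (so a half turn about z gives the same grasp; the last joint's range is limited). The gripper opens to 85 mm and grips with 20 to 120 N. Pads are 22 mm wide; open, the fingers measure 114 mm over their backs; the gripper's body (76 mm by 85 mm) begins 54 mm behind the grasp point. The pads swing forward as they close: fully open they stand 13 mm farther back than shut.
Start: joints at [1.06, 0.276, 1.505, -0, 1.361, -0.121], TCP at [0.219, 0.532, 0.231] pointing down, gripper open.
Joint ranges: [-2.89, 2.89], [-0.75, 2.08], [0.22, 2.7], [-1.18, 4.32], [0.11, 2.71], [-2.7, 2.7]. Speed limits (rad/s): [2.57, 2.57, 3.14, 3.14, 3.14, 3.14].

INTERFACE

Orientations are given as a unit quaternion [w, x, y, z].
In Python, from rig import manip gives the robot as it stands.
- The arm moves only by the shell command python3 -m pendant 'ROWS' [FORCE]. ROWS is JSON, a list of rows, each an object of numbers: "dx", "dy", "dz": the shift along the tool's x, y, z in m; "rx", "ry", "rz": the turn, a rotation vector about the tool's x, y, z in degrees; "hand": the finger opening in m, from 0 to 0.0854. In form: [{"dx": .., "dy": .., "dz": .., "rx": .., "ry": .., "rz": .., "hand": ..}, ...]. A call has 1 to 12 rows; each row shifts and turns the commanded pose from where the row before left it, along the tool's axes as they then stand; what a row does not reach is not made up. A row lasts 1/12 s, in which the tool goes at most 41.7 mm and 7.16 degrees, less where a joint would pass 70% of its speed; a pose out of reach is approached as far as the arm can. A call is refused whole if a number of a shift passes 0.0417 or a number of a turn 7.16, either way. A call with a gripper value outside its range is refused whole. The fingers move at their own pace and stop on an object; FORCE is the grip in N (left out, the last holds). Time passes only in rows, so rows that do not move let the fingers close. It gives the time, the measured TCP pose, the force, the opening and the grip force at its end, in the units of the state.
- manip.get_state(): the state, without advancing time (a new reading comes with each control period).
- manip.get_image(name): name is "side" or "top" or "wrist"; returns a dict with "frame" (480x640x3 uint8, red, green, blue), "fx", "fy", "cx", "cy" (pixels), "position" and "attitude" of the camera in the world; the wrist camera has in their place "mount" (4x4, takes a point from camera to tool coordinates, whose origin is the TCP and whose axes are the flange's). Camera axes: x right, y up, looking along -z (the intrinsics and any distortion apply to the point x, -y, -z); pixel columns grow to the right and rows downward; lengths in m; the calibration is good to about 2 mm. A picture is of the moment at which its call begins: read the wrist's pose just before it. There is no depth.
- manip.sign_off(): hands the job in; it is judged then, once.
The state is a dict: "clock": time; "qpos": joint angles; "qd": joint speeds; "effort": joint torques, N m; "position": TCP position; "ee_rot": TCP orientation; "contact_force": force on the tool from outside, world axes, zero at the start; "moment": the same for the moment, N m; "width": finger opening in m; "gripper_force": force on a finger pad.
Only numpy, scipy, OpenCV 4.12 (cv2) and the standard library are available. Lean on these libraries where they do the work, as an engineer would, in place of code of your own. Each camera call takes 0.05 s, during which the arm holds its last target. There are 200 camera calls.

## Working session

There is one attempt and no reset: what is moved stays moved. The work goes in short steps, Python scripts to look and compute and a shell command to move; the robot and the scene stay as the last step left them, time stands still between calls to the robot, and variables do not carry over. Pictures are saved under pics/ and viewed, at most 10 in all, crops included, and the job is handed in when it is done.

```bash
mkdir -p pics; cat > h.py <<'E'
import numpy as np,cv2
from rig import manip
from scipy.spatial.transform import Rotation as R
def rot(q): return R.from_quat([q[1],q[2],q[3],q[0]]).as_matrix()
def att(a):
    a=np.array(a,float)
    return a if a.shape==(3,3) else rot(a)
def px2w(c,u,v,z=0.):
    d=np.array([(u-c['cx'])/c['fx'],-(v-c['cy'])/c['fy'],-1.])
    A=att(c['attitude']);p=np.array(c['position']);d=A@d
    return p+d*(z-p[2])/d[2]
def st():
    s=manip.get_state();print(s['clock'],np.round(s['position'],4),np.round(rot(s['ee_rot']),3).tolist(),np.round(s['contact_force'],1),s['width']);return s
E
python3 - <<'E'
from h import *
import pickle
st();print(manip.grasp_offset)
for n in['top','side']:
    c=manip.get_image(n);cv2.imwrite(f'pics/{n}0.png',c['frame'][:,:,::-1])
    print({k:v for k,v in c.items() if k!='frame'})
    pickle.dump(c,open(n+'.pkl','wb'))
E
```

```text
0.0 [0.2182 0.5314 0.2304] [[-0.925, 0.38, -0.001], [0.38, 0.925, -0.002], [0.0, -0.002, -1.0]] [0.6 0.4 0.6] 0.08548869599979064
-0.0187
{'fx': 490.6128550273441, 'fy': 490.6128550273441, 'cx': 321.94654248284667, 'cy': 239.6082186906673, 'position': array([ 0.39579225, -0.002808  ,  1.24450919]), 'attitude': array([-0.70128695, -0.04258959,  0.03507779,  0.71074067])}
{'fx': 480.7646146807833, 'fy': 480.7646146807833, 'cx': 321.48016719640077, 'cy': 235.75872269168772, 'position': array([-0.02118067,  0.83090465,  0.56160932]), 'attitude': array([-0.24766974, -0.15069435,  0.50854955,  0.81075783])}
```

View pics/top0.png

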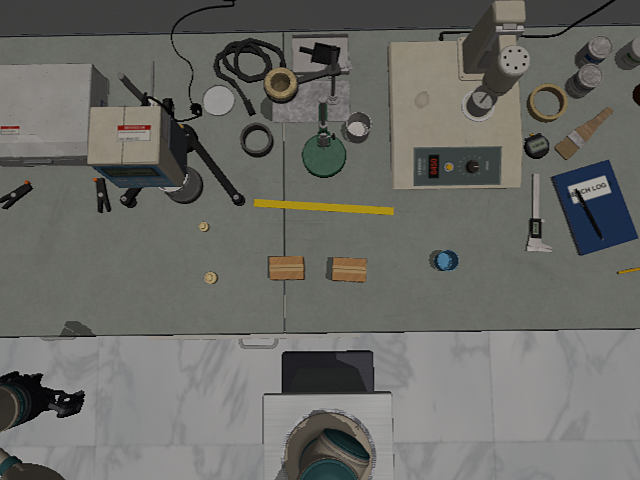

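View pics/side0.png

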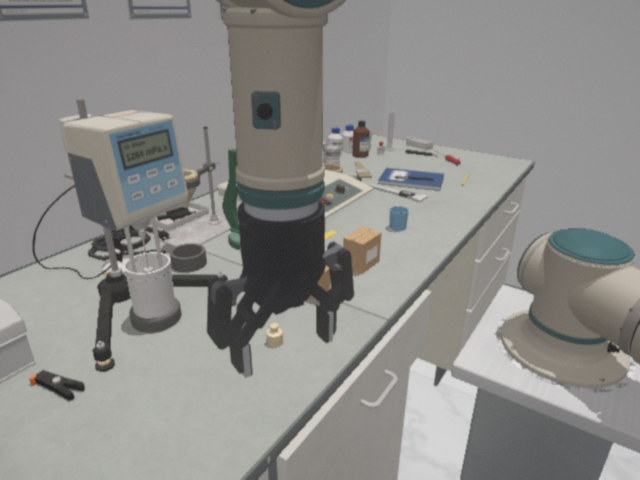

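The top view shows the cartons at about (286,268) and (349,269), with the line running from (254,203) to (393,211). The weights are at (204,227) and (210,278), the cup at (446,260), and the green foot at (324,156). I'll enlarge the carton area.

```bash
python3 - <<'E'
from h import *
import pickle
c=pickle.load(open('top.pkl','rb'))
f=c['frame'][150:300,240:440,::-1]
cv2.imwrite('pics/crop1.png',cv2.resize(f,None,fx=4,fy=4,interpolation=cv2.INTER_CUBIC))
E
```

```text
(no output)
```

View pics/crop1.png

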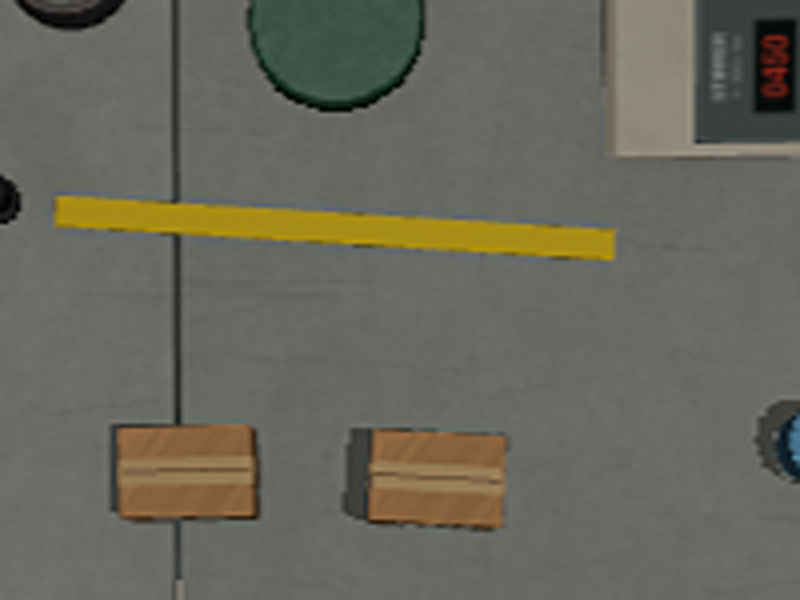

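The left carton's top face has crop corners (117,428), (252,425), (257,517) and (120,520). The right one has (371,430), (507,435), (503,528) and (369,522). The line runs from (55,212) to (615,244), and the green foot's near edge is at (336,110).

```bash
python3 - <<'E'
from h import *
import pickle
c=pickle.load(open('top.pkl','rb'))
def W(u,v,z=0): return px2w(c,240+(u-1.5)/4,150+(v-1.5)/4,z)[:2]
for n,P in dict(L=[(117,428),(252,425),(257,517),(120,520)],Rt=[(371,430),(507,435),(503,528),(369,522)]).items():
    p=np.array([W(*q,.08) for q in P]);d=(p[1]-p[0]+p[2]-p[3]);print(n,p.round(3).tolist(),p.mean(0).round(4),'yaw',np.degrees(np.arctan2(d[0],-d[1])))
a,b=W(55,212),W(615,244);d=b-a;print('line',a,b,(a+b)/2,np.linalg.norm(d),'yaw',np.degrees(np.arctan2(d[0],-d[1])))
for q in[(336,110),(425,30),(20,200),(612,155)]:print(q,W(*q).round(3))
for q in[(204,227,.03),(210,278,.04),(446,260,.055)]:print(q,px2w(c,*q).round(3))
E
```

```text
L [[0.485, 0.136], [0.486, 0.055], [0.431, 0.053], [0.431, 0.134]] [0.4584 0.0944] yaw 0.49689104172579435
Rt [[0.482, -0.016], [0.478, -0.096], [0.423, -0.093], [0.428, -0.013]] [ 0.4527 -0.0545] yaw -3.0960418735855395
line [0.6315808  0.18508174] [ 0.60540844 -0.17458214] [0.61849462 0.0052498 ] 0.3606148894979846 yaw -4.162018399649165
(336, 110) [0.696 0.003]
(425, 30) [ 0.748 -0.055]
(20, 200) [0.64  0.208]
(612, 155) [ 0.663 -0.174]
(204, 227, 0.03) [0.566 0.304 0.03 ]
(210, 278, 0.04) [0.438 0.285 0.04 ]
(446, 260, 0.055) [ 0.473 -0.291  0.055]
```

```bash
python3 -m pendant '[{"rz":-5.6,"hand":0.045},{"rz":-5.6},{"rz":-5.6},{"rz":-5.5}]' | tail -5
python3 -m pendant '[{"dx":-0.014,"dy":-0.036},{"dx":-0.014,"dy":-0.036},{"dx":-0.014,"dy":-0.036},{"dx":-0.014,"dy":-0.036},{"dx":-0.014,"dy":-0.036},{"dx":-0.014,"dy":-0.036},{"dx":-0.014,"dy":-0.036},{"dx":-0.014,"dy":-0.036},{"dx":-0.014,"dy":-0.036},{"dx":-0.014,"dy":-0.036},{"dx":-0.014,"dy":-0.036},{"dx":-0.014,"dy":-0.036}]'
python3 -m pendant '[{},{}]'; python3 -c "from h import *;st()"
```

```text
0.1 [0.2183 0.5315 0.2306] [[-0.925, 0.38, -0.001], [0.38, 0.925, -0.001], [0.0, -0.002, -1.0]] [-0.2 -1.2 -0.2] 0.08539549521319184invalid input
invalid input
invalid input
```

```bash
python3 -m pendant '[{"dx":0,"dy":0,"dz":0,"rx":0,"ry":0,"rz":-5.6,"hand":0.045}]'; python3 -m pendant '[{"rz":-5.6,"hand":0.045}]'; python3 -m pendant --help | head -20
```

```text
clock: 0.18
position: [0.2183, 0.5315, 0.2307]
ee_rot: [-0.0, 0.145, 0.989, -0.001]
contact_force: [-1.0, -0.2, 0.3]
width: 0.0758
gripper_force: 0.0invalid input
invalid input: not JSON, or not a number
```

All seven keys are required in each row.

```bash
python3 -m pendant '[{"dx":0,"dy":0,"dz":0,"rx":0,"ry":0,"rz":-5.6,"hand":0.045},{"dx":0,"dy":0,"dz":0,"rx":0,"ry":0,"rz":-5.6,"hand":0.045},{"dx":0,"dy":0,"dz":0,"rx":0,"ry":0,"rz":-5.5,"hand":0.045}]' >/dev/null
python3 -m pendant '[{"dx":-0.014,"dy":-0.036,"dz":0,"rx":0,"ry":0,"rz":0,"hand":0.045},{"dx":-0.014,"dy":-0.036,"dz":0,"rx":0,"ry":0,"rz":0,"hand":0.045},{"dx":-0.014,"dy":-0.036,"dz":0,"rx":0,"ry":0,"rz":0,"hand":0.045},{"dx":-0.014,"dy":-0.036,"dz":0,"rx":0,"ry":0,"rz":0,"hand":0.045},{"dx":-0.014,"dy":-0.036,"dz":0,"rx":0,"ry":0,"rz":0,"hand":0.045},{"dx":-0.014,"dy":-0.036,"dz":0,"rx":0,"ry":0,"rz":0,"hand":0.045},{"dx":-0.014,"dy":-0.036,"dz":0,"rx":0,"ry":0,"rz":0,"hand":0.045},{"dx":-0.014,"dy":-0.036,"dz":0,"rx":0,"ry":0,"rz":0,"hand":0.045},{"dx":-0.014,"dy":-0.036,"dz":0,"rx":0,"ry":0,"rz":0,"hand":0.045},{"dx":-0.014,"dy":-0.036,"dz":0,"rx":0,"ry":0,"rz":0,"hand":0.045},{"dx":-0.014,"dy":-0.036,"dz":0,"rx":0,"ry":0,"rz":0,"hand":0.045},{"dx":-0.014,"dy":-0.036,"dz":0,"rx":0,"ry":0,"rz":0,"hand":0.045}]'
python3 -c "from h import *;st()"
```

```text
clock: 1.43
position: [0.3862, 0.098, 0.2312]
ee_rot: [0.0, 0.0, 1.0, 0.0]
contact_force: [1.3, 0.4, 0.5]
width: 0.0452
gripper_force: 0.0
1.4333 [0.3862 0.098  0.2312] [[-1.0, 0.0, 0.0], [0.0, 1.0, 0.0], [-0.0, 0.0, -1.0]] [1.3 0.4 0.5] 0.0451517380867769
```

```bash
python3 -m pendant '[{"dx":0,"dy":-0.004,"dz":0.028,"rx":0,"ry":0,"rz":0,"hand":0.045},{"dx":0,"dy":0,"dz":0.028,"rx":0,"ry":0,"rz":0,"hand":0.045},{"dx":0,"dy":0,"dz":0.028,"rx":0,"ry":0,"rz":0,"hand":0.045},{"dx":0,"dy":0,"dz":0.028,"rx":0,"ry":0,"rz":0,"hand":0.045},{"dx":0,"dy":0,"dz":0.028,"rx":0,"ry":0,"rz":0,"hand":0.045},{"dx":0,"dy":0,"dz":0.028,"rx":0,"ry":0,"rz":0,"hand":0.045},{"dx":-0.01,"dy":0,"dz":0.0,"rx":0,"ry":0,"rz":0,"hand":0.045},{"dx":-0.01,"dy":0,"dz":0.0,"rx":0,"ry":0,"rz":0,"hand":0.045},{"dx":0,"dy":0,"dz":0.0,"rx":0,"ry":0,"rz":0,"hand":0.045}]'
python3 - <<'E'
from h import *
f=[manip.get_image(n)['frame'] for n in('side','top')]
a=cv2.resize(f[0][180:330,250:450,::-1],None,fx=2,fy=2);b=cv2.resize(f[1][190:340,240:440,::-1],None,fx=2,fy=2)
cv2.imwrite('pics/p1.png',np.hstack([a,b]))
E
```

```text
clock: 2.18
position: [0.4112, 0.0959, 0.0648]
ee_rot: [0.003, 0.0, 1.0, 0.0]
contact_force: [0.6, 0.3, 0.6]
width: 0.0454
gripper_force: 0.0
```

View pics/p1.png

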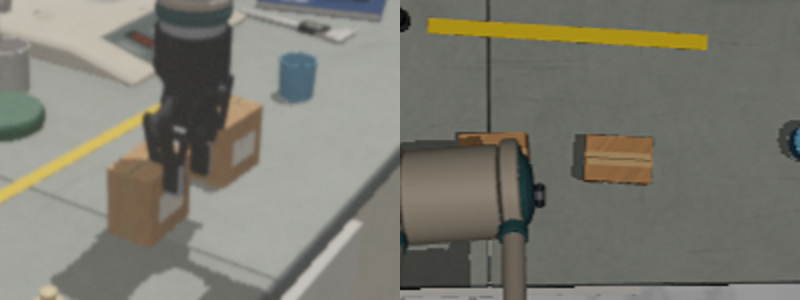

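The side view shows both fingers just short of the left carton's front face, close to its top edge. The carton still stands upright.

```bash
python3 -m pendant '[{"dx":-0.004,"dy":0,"dz":0,"rx":0,"ry":0,"rz":0,"hand":0.045},{"dx":-0.004,"dy":0,"dz":0,"rx":0,"ry":0,"rz":0,"hand":0.045},{"dx":-0.004,"dy":0,"dz":-0.002,"rx":0,"ry":0,"rz":0,"hand":0.045},{"dx":-0.004,"dy":0,"dz":-0.002,"rx":0,"ry":0,"rz":0,"hand":0.045},{"dx":-0.004,"dy":0,"dz":-0.002,"rx":0,"ry":0,"rz":0,"hand":0.045},{"dx":-0.004,"dy":0,"dz":-0.002,"rx":0,"ry":0,"rz":0,"hand":0.045},{"dx":-0.004,"dy":0,"dz":-0.002,"rx":0,"ry":0,"rz":0,"hand":0.045},{"dx":-0.004,"dy":0,"dz":-0.002,"rx":0,"ry":0,"rz":0,"hand":0.045},{"dx":-0.004,"dy":0,"dz":-0.001,"rx":0,"ry":0,"rz":0,"hand":0.045},{"dx":-0.004,"dy":0,"dz":-0.001,"rx":0,"ry":0,"rz":0,"hand":0.045}]'
python3 - <<'E'
from h import *
f=manip.get_image('side')['frame']
cv2.imwrite('pics/p2.png',cv2.resize(f[180:330,250:450,::-1],None,fx=2,fy=2))
E
```

```text
clock: 3.12
position: [0.4471, 0.0958, 0.0776]
ee_rot: [0.0, 0.0, 1.0, 0.0]
contact_force: [-1.3, -0.2, 1.1]
width: 0.0452
gripper_force: 0.6
```

View pics/p2.png

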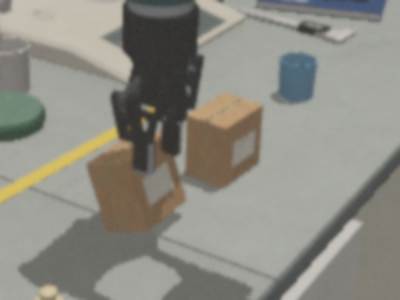

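The carton is leaning away by about 20° and is hinging without turning. I'll carry on slowly past the balance point.

```bash
python3 -m pendant '[{"dx":-0.004,"dy":0,"dz":-0.001,"rx":0,"ry":0,"rz":0,"hand":0.045},{"dx":-0.004,"dy":0,"dz":-0.001,"rx":0,"ry":0,"rz":0,"hand":0.045},{"dx":-0.004,"dy":0,"dz":-0.001,"rx":0,"ry":0,"rz":0,"hand":0.045},{"dx":-0.003,"dy":0,"dz":-0.001,"rx":0,"ry":0,"rz":0,"hand":0.045},{"dx":-0.003,"dy":0,"dz":-0.001,"rx":0,"ry":0,"rz":0,"hand":0.045},{"dx":-0.003,"dy":0,"dz":-0.001,"rx":0,"ry":0,"rz":0,"hand":0.045},{"dx":-0.003,"dy":0,"dz":-0.001,"rx":0,"ry":0,"rz":0,"hand":0.045},{"dx":-0.003,"dy":0,"dz":-0.001,"rx":0,"ry":0,"rz":0,"hand":0.045},{"dx":-0.003,"dy":0,"dz":-0.001,"rx":0,"ry":0,"rz":0,"hand":0.045},{"dx":-0.003,"dy":0,"dz":-0.001,"rx":0,"ry":0,"rz":0,"hand":0.045}]'
python3 -m pendant '[{"dx":0,"dy":0,"dz":0,"rx":0,"ry":0,"rz":0,"hand":0.045},{"dx":0,"dy":0,"dz":0,"rx":0,"ry":0,"rz":0,"hand":0.045},{"dx":0,"dy":0,"dz":0,"rx":0,"ry":0,"rz":0,"hand":0.045},{"dx":0,"dy":0,"dz":0,"rx":0,"ry":0,"rz":0,"hand":0.045}]'
python3 - <<'E'
from h import *
f=manip.get_image('side')['frame']
cv2.imwrite('pics/p3.png',cv2.resize(f[180:330,250:450,::-1],None,fx=2,fy=2))
E
```

```text
clock: 4.0
position: [0.4796, 0.0958, 0.0874]
ee_rot: [0.0, 0.0, 1.0, 0.0]
contact_force: [0.3, 0.1, -0.2]
width: 0.0449
gripper_force: 0.0
clock: 4.33
position: [0.479, 0.0958, 0.0872]
ee_rot: [-0.0, 0.0, 1.0, 0.0]
contact_force: [-1.0, -0.6, 0.5]
width: 0.0446
gripper_force: 0.0
```

View pics/p3.png

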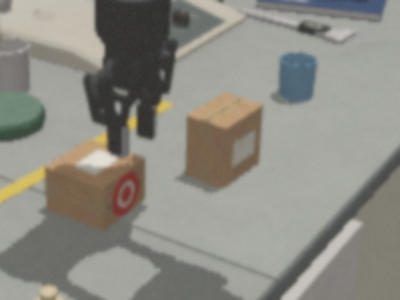

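The left carton lies on its back and shows the red stamp at (125,193) in the crop, so it is the stamped one. The right carton still stands. Next I tip that one.

```bash
python3 -m pendant '[{"dx":0.005,"dy":0,"dz":-0.03,"rx":0,"ry":0,"rz":0,"hand":0.045},{"dx":0.005,"dy":0,"dz":-0.03,"rx":0,"ry":0,"rz":0,"hand":0.045},{"dx":0.018,"dy":-0.0294,"dz":0,"rx":0,"ry":0,"rz":0,"hand":0.045},{"dx":0.018,"dy":-0.0294,"dz":0,"rx":0,"ry":0,"rz":0,"hand":0.045},{"dx":0.018,"dy":-0.0294,"dz":0,"rx":0,"ry":0,"rz":0,"hand":0.045},{"dx":0.018,"dy":-0.0294,"dz":0,"rx":0,"ry":0,"rz":0,"hand":0.045},{"dx":0.018,"dy":-0.0294,"dz":0,"rx":0,"ry":0,"rz":0,"hand":0.045},{"dx":0,"dy":0,"dz":0,"rx":0,"ry":0,"rz":3,"hand":0.045},{"dx":0,"dy":0,"dz":0.028,"rx":0,"ry":0,"rz":0,"hand":0.045},{"dx":0,"dy":0,"dz":0.028,"rx":0,"ry":0,"rz":0,"hand":0.045},{"dx":0,"dy":0,"dz":0.027,"rx":0,"ry":0,"rz":0,"hand":0.045},{"dx":0,"dy":0,"dz":0,"rx":0,"ry":0,"rz":0,"hand":0.045}]'
python3 -c "from h import *;st()"
```

```text
clock: 5.38
position: [0.3753, -0.0502, 0.061]
ee_rot: [-0.004, 0.027, 1.0, 0.001]
contact_force: [-0.9, 1.2, 0.3]
width: 0.0453
gripper_force: 0.0
5.3833 [ 0.3753 -0.0502  0.061 ] [[-0.999, 0.054, -0.009], [0.054, 0.999, 0.003], [0.009, 0.002, -1.0]] [-0.9  1.2  0.3] 0.04532964044227993
```

```bash
python3 -m pendant '[{"dx":-0.01,"dy":0,"dz":-0.001,"rx":0,"ry":0,"rz":0,"hand":0.045},{"dx":-0.01,"dy":0,"dz":-0.001,"rx":0,"ry":0,"rz":0,"hand":0.045},{"dx":-0.005,"dy":0,"dz":-0.001,"rx":0,"ry":0,"rz":0,"hand":0.045},{"dx":-0.004,"dy":0,"dz":0,"rx":0,"ry":0,"rz":0,"hand":0.045},{"dx":-0.004,"dy":0,"dz":0,"rx":0,"ry":0,"rz":0,"hand":0.045},{"dx":-0.004,"dy":0,"dz":-0.002,"rx":0,"ry":0,"rz":0,"hand":0.045},{"dx":-0.004,"dy":0,"dz":-0.002,"rx":0,"ry":0,"rz":0,"hand":0.045},{"dx":-0.004,"dy":0,"dz":-0.002,"rx":0,"ry":0,"rz":0,"hand":0.045},{"dx":-0.004,"dy":0,"dz":-0.002,"rx":0,"ry":0,"rz":0,"hand":0.045},{"dx":-0.004,"dy":0,"dz":-0.002,"rx":0,"ry":0,"rz":0,"hand":0.045},{"dx":-0.004,"dy":0,"dz":-0.002,"rx":0,"ry":0,"rz":0,"hand":0.045},{"dx":-0.004,"dy":0,"dz":-0.001,"rx":0,"ry":0,"rz":0,"hand":0.045}]'
python3 -m pendant '[{"dx":-0.004,"dy":0,"dz":-0.001,"rx":0,"ry":0,"rz":0,"hand":0.045},{"dx":-0.004,"dy":0,"dz":-0.001,"rx":0,"ry":0,"rz":0,"hand":0.045},{"dx":-0.004,"dy":0,"dz":-0.001,"rx":0,"ry":0,"rz":0,"hand":0.045},{"dx":-0.004,"dy":0,"dz":-0.001,"rx":0,"ry":0,"rz":0,"hand":0.045},{"dx":-0.004,"dy":0,"dz":-0.001,"rx":0,"ry":0,"rz":0,"hand":0.045},{"dx":-0.003,"dy":0,"dz":-0.001,"rx":0,"ry":0,"rz":0,"hand":0.045},{"dx":-0.003,"dy":0,"dz":-0.001,"rx":0,"ry":0,"rz":0,"hand":0.045},{"dx":-0.003,"dy":0,"dz":-0.001,"rx":0,"ry":0,"rz":0,"hand":0.045},{"dx":-0.003,"dy":0,"dz":-0.001,"rx":0,"ry":0,"rz":0,"hand":0.045},{"dx":-0.003,"dy":0,"dz":-0.001,"rx":0,"ry":0,"rz":0,"hand":0.045}]'
python3 -m pendant '[{"dx":0,"dy":0,"dz":0,"rx":0,"ry":0,"rz":0,"hand":0.045},{"dx":0,"dy":0,"dz":0,"rx":0,"ry":0,"rz":0,"hand":0.045},{"dx":0,"dy":0,"dz":0,"rx":0,"ry":0,"rz":0,"hand":0.045},{"dx":0,"dy":0,"dz":0,"rx":0,"ry":0,"rz":0,"hand":0.045}]'
python3 - <<'E'
from h import *
f=manip.get_image('side')['frame']
cv2.imwrite('pics/p4.png',cv2.resize(f[180:330,250:450,::-1],None,fx=2,fy=2))
E
```

```text
clock: 6.38
position: [0.4409, -0.0545, 0.0807]
ee_rot: [0.0, 0.026, 1.0, -0.0]
contact_force: [-0.5, 0.7, 0.9]
width: 0.0451
gripper_force: 0.4
clock: 7.22
position: [0.4753, -0.0563, 0.0904]
ee_rot: [0.0, 0.026, 1.0, 0.0]
contact_force: [-0.3, 0.6, 0.8]
width: 0.0451
gripper_force: 0.0
clock: 7.55
position: [0.4747, -0.0562, 0.0902]
ee_rot: [-0.0, 0.027, 1.0, 0.0]
contact_force: [0.1, -0.0, 0.8]
width: 0.0448
gripper_force: 0.0
```

View pics/p4.png

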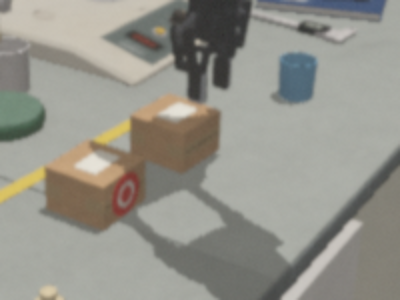

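Both cartons now lie on their backs, with the stamp at (125,193) on the left one and a blank underside on the right one. I'll back off behind the left carton and measure from the top.

```bash
python3 -m pendant '[{"dx":0.005,"dy":0,"dz":-0.03,"rx":0,"ry":0,"rz":0,"hand":0.045},{"dx":0.024,"dy":0.03,"dz":0,"rx":0,"ry":0,"rz":0,"hand":0.045},{"dx":0.024,"dy":0.03,"dz":0,"rx":0,"ry":0,"rz":0,"hand":0.045},{"dx":0.024,"dy":0.03,"dz":0,"rx":0,"ry":0,"rz":0,"hand":0.045},{"dx":0.024,"dy":0.03,"dz":0,"rx":0,"ry":0,"rz":0,"hand":0.045},{"dx":0.024,"dy":0.03,"dz":0,"rx":0,"ry":0,"rz":0,"hand":0.045},{"dx":0,"dy":0,"dz":0,"rx":0,"ry":0,"rz":1.2,"hand":0.045},{"dx":0,"dy":0,"dz":0,"rx":0,"ry":0,"rz":0,"hand":0.045},{"dx":0,"dy":0,"dz":0,"rx":0,"ry":0,"rz":0,"hand":0.045}]'
python3 - <<'E'
from h import *
import pickle
c=manip.get_image('top');pickle.dump(c,open('top2.pkl','wb'))
cv2.imwrite('pics/p5.png',cv2.resize(c['frame'][150:300,240:440,::-1],None,fx=4,fy=4,interpolation=cv2.INTER_CUBIC))
E
```

```text
clock: 8.35
position: [0.3588, 0.1001, 0.1206]
ee_rot: [0.001, 0.036, 0.999, -0.0]
contact_force: [0.8, -0.8, 0.5]
width: 0.0452
gripper_force: 0.0
```

View pics/p5.png

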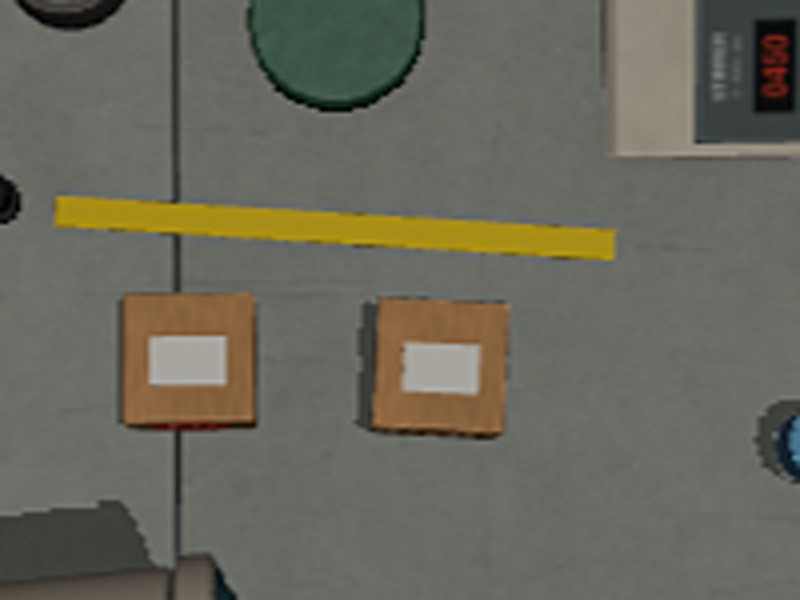

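The left carton's top face has crop corners (122,295), (253,293), (256,424) and (123,425). Its label centre is at (188,360). The right carton has (377,299), (509,305), (503,434) and (373,430), and it lies well short of the line.

```bash
python3 - <<'E'
from h import *
import pickle
c=pickle.load(open('top2.pkl','rb'))
def W(u,v,z=0): return px2w(c,240+(u-1.5)/4,150+(v-1.5)/4,z)[:2]
a,b=W(55,212),W(615,244);m=(a+b)/2;n=np.array([b[1]-a[1],a[0]-b[0]]);n/=-np.linalg.norm(n)
print('n',n,np.degrees(np.arctan2(n[1],n[0])))
for P in [[(122,295),(253,293),(256,424),(123,425)],[(377,299),(509,305),(503,434),(373,430)]]:
    p=np.array([W(*q,.055) for q in P]);d=(p[1]-p[0]+p[2]-p[3]);ce=p.mean(0)
    print(ce,'yaw',np.degrees(np.arctan2(d[0],-d[1])),'to line',(m-ce)@n,'end',ce+n*((m-ce)@n))
E
```

```text
n [ 0.99736281 -0.07257706] -4.162018399649165
[0.52889926 0.09494637] yaw -0.14719326843970884 to line 0.09586899271034593 end [0.62451543 0.08798848]
[ 0.52199292 -0.05867519] yaw -3.0041477408158426 to line 0.09160772347166868 end [ 0.61335905 -0.06532381]
```

```bash
python3 -m pendant '[{"dx":0,"dy":0.007,"dz":0.025,"rx":0,"ry":0,"rz":0,"hand":0.045},{"dx":0,"dy":0,"dz":0.025,"rx":0,"ry":0,"rz":0,"hand":0.045},{"dx":0,"dy":0,"dz":0.025,"rx":0,"ry":0,"rz":0,"hand":0.045},{"dx":0,"dy":0,"dz":0.025,"rx":0,"ry":0,"rz":0,"hand":0.045},{"dx":-0.02,"dy":0,"dz":0,"rx":0,"ry":0,"rz":0,"hand":0.045},{"dx":-0.02,"dy":0,"dz":0,"rx":0,"ry":0,"rz":0,"hand":0.045},{"dx":-0.02,"dy":0,"dz":0,"rx":0,"ry":0,"rz":0,"hand":0.045},{"dx":-0.02,"dy":0,"dz":0,"rx":0,"ry":0,"rz":0,"hand":0.045},{"dx":-0.01,"dy":0,"dz":0,"rx":0,"ry":0,"rz":0,"hand":0.045},{"dx":-0.006,"dy":0,"dz":0,"rx":0,"ry":0,"rz":0,"hand":0.045},{"dx":0,"dy":0,"dz":0,"rx":0,"ry":0,"rz":0,"hand":0.045}]'
python3 -c "from h import *;st()"
```

```text
clock: 9.32
position: [0.456, 0.0991, 0.0201]
ee_rot: [0.0, 0.038, 0.999, 0.0]
contact_force: [-0.5, -0.2, 0.1]
width: 0.0448
gripper_force: 0.0
9.3167 [0.456  0.0991 0.0201] [[-0.997, 0.076, 0.001], [0.076, 0.997, 0.0], [-0.001, 0.0, -1.0]] [-0.5 -0.2  0.1] 0.04478266933511273
```

```bash
python3 -m pendant '[{"dx":-0.005,"dy":0,"dz":0,"rx":0,"ry":0,"rz":0,"hand":0.045},{"dx":-0.005,"dy":0,"dz":0,"rx":0,"ry":0,"rz":0,"hand":0.045},{"dx":-0.004,"dy":0,"dz":0,"rx":0,"ry":0,"rz":0,"hand":0.045},{"dx":-0.004,"dy":0,"dz":0,"rx":0,"ry":0,"rz":0,"hand":0.045},{"dx":-0.004,"dy":0,"dz":0,"rx":0,"ry":0,"rz":0,"hand":0.045},{"dx":-0.004,"dy":0,"dz":0,"rx":0,"ry":0,"rz":0,"hand":0.045},{"dx":-0.004,"dy":0,"dz":0,"rx":0,"ry":0,"rz":0,"hand":0.045},{"dx":-0.004,"dy":0,"dz":0,"rx":0,"ry":0,"rz":0,"hand":0.045},{"dx":-0.004,"dy":0,"dz":0,"rx":0,"ry":0,"rz":0,"hand":0.045},{"dx":-0.004,"dy":0,"dz":0,"rx":0,"ry":0,"rz":0,"hand":0.045},{"dx":-0.004,"dy":0,"dz":0,"rx":0,"ry":0,"rz":0,"hand":0.045},{"dx":-0.004,"dy":0,"dz":0,"rx":0,"ry":0,"rz":0,"hand":0.045}]'
python3 -m pendant '[{"dx":-0.005,"dy":0,"dz":0,"rx":0,"ry":0,"rz":0,"hand":0.045},{"dx":-0.005,"dy":0,"dz":0,"rx":0,"ry":0,"rz":0,"hand":0.045},{"dx":-0.005,"dy":0,"dz":0,"rx":0,"ry":0,"rz":0,"hand":0.045},{"dx":-0.005,"dy":0,"dz":0,"rx":0,"ry":0,"rz":0,"hand":0.045},{"dx":-0.005,"dy":0,"dz":0,"rx":0,"ry":0,"rz":0,"hand":0.045},{"dx":-0.005,"dy":0,"dz":0,"rx":0,"ry":0,"rz":0,"hand":0.045},{"dx":-0.005,"dy":0,"dz":0,"rx":0,"ry":0,"rz":0,"hand":0.045},{"dx":-0.005,"dy":0,"dz":0,"rx":0,"ry":0,"rz":0,"hand":0.045},{"dx":-0.005,"dy":0,"dz":0,"rx":0,"ry":0,"rz":0,"hand":0.045},{"dx":-0.005,"dy":0,"dz":0,"rx":0,"ry":0,"rz":0,"hand":0.045},{"dx":-0.002,"dy":0,"dz":0,"rx":0,"ry":0,"rz":0,"hand":0.045},{"dx":0,"dy":0,"dz":0,"rx":0,"ry":0,"rz":0,"hand":0.045}]'
python3 - <<'E'
from h import *
import pickle
st()
c=manip.get_image('top');pickle.dump(c,open('top3.pkl','wb'))
cv2.imwrite('pics/p6.png',cv2.resize(c['frame'][150:300,240:440,::-1],None,fx=4,fy=4,interpolation=cv2.INTER_CUBIC))
E
```

```text
clock: 10.32
position: [0.5048, 0.0963, 0.0202]
ee_rot: [0.0, 0.037, 0.999, 0.0]
contact_force: [-1.9, 0.1, -0.7]
width: 0.045
gripper_force: 0.6
clock: 11.32
position: [0.5574, 0.0924, 0.0205]
ee_rot: [0.001, 0.037, 0.999, 0.0]
contact_force: [0.6, -0.0, 0.2]
width: 0.0447
gripper_force: 0.0
11.3167 [0.5574 0.0924 0.0205] [[-0.997, 0.074, 0.002], [0.074, 0.997, 0.0], [-0.002, 0.0, -1.0]] [ 0.6 -0.   0.2] 0.04472299563288056
```

View pics/p6.png

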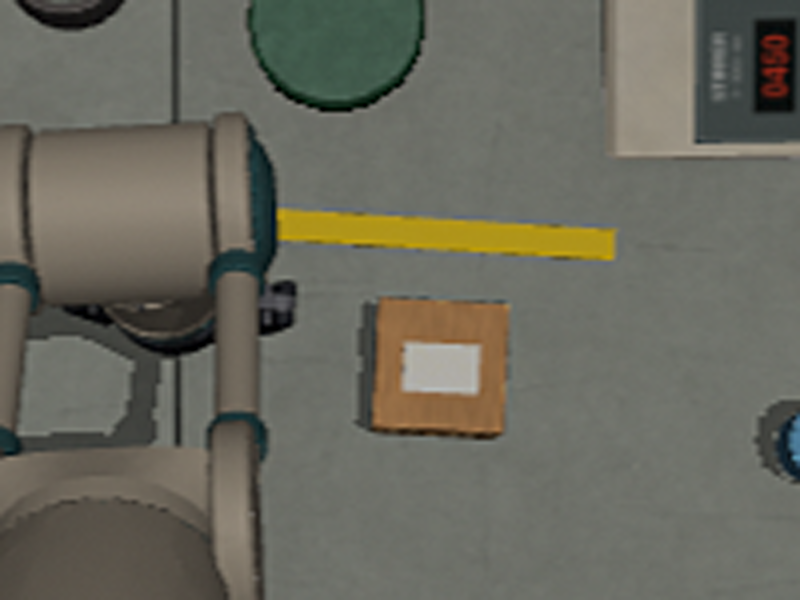

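The arm hides the stamped carton here and the right one is undisturbed. I'll back off and measure the carton in code, by segmenting it.

```bash
python3 -m pendant '[{"dx":0.01,"dy":0,"dz":0,"rx":0,"ry":0,"rz":0,"hand":0.045},{"dx":0.03,"dy":0,"dz":0,"rx":0,"ry":0,"rz":0,"hand":0.045},{"dx":0.03,"dy":0,"dz":0,"rx":0,"ry":0,"rz":0,"hand":0.045},{"dx":0.03,"dy":0,"dz":0,"rx":0,"ry":0,"rz":0,"hand":0.045},{"dx":0.03,"dy":0,"dz":0,"rx":0,"ry":0,"rz":0,"hand":0.045},{"dx":0.02,"dy":0,"dz":0,"rx":0,"ry":0,"rz":0,"hand":0.045},{"dx":0,"dy":0,"dz":0,"rx":0,"ry":0,"rz":0,"hand":0.045},{"dx":0,"dy":0,"dz":0,"rx":0,"ry":0,"rz":0,"hand":0.045}]'
cat > m.py <<'E'
from h import *
def meas(c):
    f=c['frame'];sub=f[150:300,240:440];hsv=cv2.cvtColor(sub,cv2.COLOR_RGB2HSV)
    n=np.array([.99736,-.07258]);m=np.array([.6185,.00525])
    M=cv2.inRange(hsv,(5,70,90),(18,200,255))
    for k in cv2.findContours(M,cv2.RETR_EXTERNAL,cv2.CHAIN_APPROX_NONE)[0]:
        if cv2.contourArea(k)<300: continue
        r=cv2.minAreaRect(k)
        P=np.array([px2w(c,240+u,150+v,.055)[:2] for u,v in cv2.boxPoints(r)])
        ce=P.mean(0);e=P[1]-P[0];print('carton',r[0],r[1],ce.round(4),'sides',np.linalg.norm(e),np.linalg.norm(P[2]-P[1]),'ang',(np.degrees(np.arctan2(e[1],e[0]))+45)%90-45,'short by',(m-ce)@n)
E
python3 - <<'E'
from m import *
import pickle
meas(pickle.load(open('top2.pkl','rb')))
c=manip.get_image('top');pickle.dump(c,open('top4.pkl','wb'));meas(c)
E
```

```text
clock: 12.03
position: [0.4049, 0.1037, 0.0206]
ee_rot: [0.0, 0.037, 0.999, 0.0]
contact_force: [1.0, 0.5, -0.3]
width: 0.0451
gripper_force: 0.0
carton (109.88652801513672, 90.76933288574219) (33.008766174316406, 32.30963897705078) [ 0.5235 -0.059 ] sides 0.07926537499826349 0.08067266251619491 ang -3.7227272912084786 short by 0.09011262116329734
carton (47.0, 89.0) (32.0, 32.0) [0.53   0.0943] sides 0.07848611958229892 0.07859187450362526 ang -0.8254760082738102 short by 0.0947717445443258
carton (109.88652801513672, 90.76933288574219) (33.008766174316406, 32.30963897705078) [ 0.5235 -0.059 ] sides 0.07926537499826349 0.08067266251619491 ang -3.7227272912084786 short by 0.09011262116329734
carton (49.73857879638672, 57.15989685058594) (32.84489059448242, 32.13241958618164) [0.6087 0.0872] sides 0.080085093228812 0.08118954445469581 ang -4.147168494193188 short by 0.015764592543452728
```

The carton is 16–17 mm short of the line's centre and aligned with it. One more push, to a TCP x of about 0.574.

```bash
python3 -m pendant '[{"dx":-0.03,"dy":0,"dz":0,"rx":0,"ry":0,"rz":0,"hand":0.045},{"dx":-0.03,"dy":0,"dz":0,"rx":0,"ry":0,"rz":0,"hand":0.045},{"dx":-0.03,"dy":0,"dz":0,"rx":0,"ry":0,"rz":0,"hand":0.045},{"dx":-0.03,"dy":0,"dz":0,"rx":0,"ry":0,"rz":0,"hand":0.045},{"dx":-0.015,"dy":0,"dz":0,"rx":0,"ry":0,"rz":0,"hand":0.045},{"dx":-0.007,"dy":0,"dz":0,"rx":0,"ry":0,"rz":0,"hand":0.045},{"dx":-0.005,"dy":0,"dz":0,"rx":0,"ry":0,"rz":0,"hand":0.045},{"dx":0,"dy":0,"dz":0,"rx":0,"ry":0,"rz":0,"hand":0.045}]'
python3 -m pendant '[{"dx":-0.003,"dy":0,"dz":0,"rx":0,"ry":0,"rz":0,"hand":0.045},{"dx":-0.003,"dy":0,"dz":0,"rx":0,"ry":0,"rz":0,"hand":0.045},{"dx":-0.003,"dy":0,"dz":0,"rx":0,"ry":0,"rz":0,"hand":0.045},{"dx":-0.003,"dy":0,"dz":0,"rx":0,"ry":0,"rz":0,"hand":0.045},{"dx":-0.003,"dy":0,"dz":0,"rx":0,"ry":0,"rz":0,"hand":0.045},{"dx":-0.003,"dy":0,"dz":0,"rx":0,"ry":0,"rz":0,"hand":0.045},{"dx":0,"dy":0,"dz":0,"rx":0,"ry":0,"rz":0,"hand":0.045},{"dx":0,"dy":0,"dz":0,"rx":0,"ry":0,"rz":0,"hand":0.045}]'
```

```text
clock: 12.75
position: [0.5538, 0.0926, 0.02]
ee_rot: [0.0, 0.037, 0.999, 0.0]
contact_force: [-0.5, -0.2, 0.4]
width: 0.045
gripper_force: 0.0
clock: 13.42
position: [0.5719, 0.0914, 0.0205]
ee_rot: [0.001, 0.037, 0.999, 0.0]
contact_force: [-0.7, -1.2, 0.4]
width: 0.0449
gripper_force: 0.0
```

```bash
python3 -m pendant '[{"dx":-0.002,"dy":0,"dz":0,"rx":0,"ry":0,"rz":0,"hand":0.045},{"dx":0,"dy":0,"dz":0,"rx":0,"ry":0,"rz":0,"hand":0.045},{"dx":0,"dy":0,"dz":0,"rx":0,"ry":0,"rz":0,"hand":0.045},{"dx":0.01,"dy":0,"dz":0,"rx":0,"ry":0,"rz":0,"hand":0.045},{"dx":0.03,"dy":0,"dz":0,"rx":0,"ry":0,"rz":0,"hand":0.045},{"dx":0.03,"dy":0,"dz":0,"rx":0,"ry":0,"rz":0,"hand":0.045},{"dx":0.03,"dy":0,"dz":-0.01,"rx":0,"ry":0,"rz":0,"hand":0.045},{"dx":0.03,"dy":0,"dz":-0.03,"rx":0,"ry":0,"rz":0,"hand":0.045},{"dx":0.03,"dy":0,"dz":-0.03,"rx":0,"ry":0,"rz":0,"hand":0.045},{"dx":0,"dy":0,"dz":0,"rx":0,"ry":0,"rz":0,"hand":0.045},{"dx":0,"dy":0,"dz":0,"rx":0,"ry":0,"rz":0,"hand":0.045},{"dx":0,"dy":0,"dz":0,"rx":0,"ry":0,"rz":0,"hand":0.045}]'
python3 - <<'E'
from m import *
c=manip.get_image('top');meas(c)
cv2.imwrite('pics/p7.png',cv2.resize(c['frame'][120:320,180:480,::-1],None,fx=2.6,fy=2.6,interpolation=cv2.INTER_CUBIC))
E
```

```text
clock: 14.42
position: [0.4154, 0.103, 0.0895]
ee_rot: [0.001, 0.037, 0.999, 0.0]
contact_force: [1.2, -0.6, -0.4]
width: 0.045
gripper_force: 0.0
carton (109.88652801513672, 90.76933288574219) (33.008766174316406, 32.30963897705078) [ 0.5235 -0.059 ] sides 0.07926537499826349 0.08067266251619491 ang -3.7227272912084786 short by 0.09011262116329734
carton (50.00517272949219, 50.912071228027344) (32.76689147949219, 31.65117073059082) [0.6242 0.0865] sides 0.07911508339777515 0.0810970113242843 ang -3.4349483628700597 short by 0.0001716820885365941
```

View pics/p7.png

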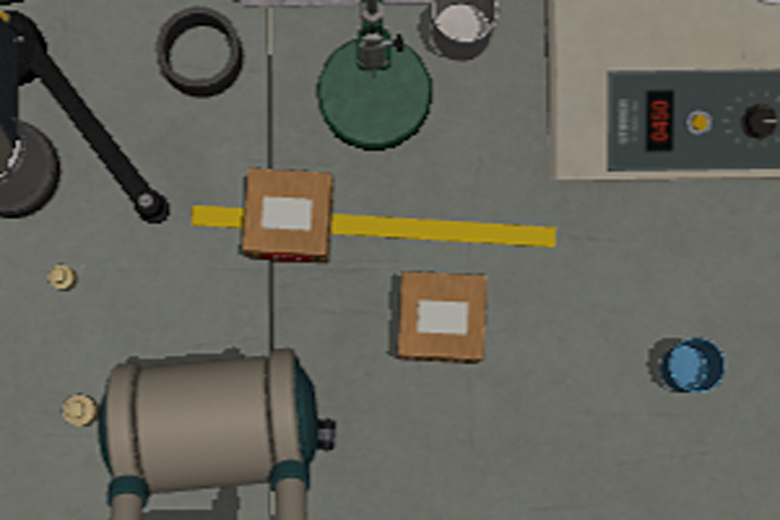

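The stamped carton at (287,215) sits centred over the line, within about 1 mm. The other carton lies about 90 mm short of it at (443,316), and the weights and cup have not moved. I'm handing in the job.

```bash
python3 -c "from rig import manip;print(manip.sign_off())"
```

```text
the job is handed in; nothing more can be done
None
```

Job handed in: both cartons lie on their backs, the stamped (left) one measures within about 1 mm of centred on the yellow line, the other lies about 90 mm short of it, the cup and weights are untouched, and the arm took about 14.5 s.

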